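# Lock the microtome's handwheel

## Task

Lock the handwheel of the microtome so that the specimen can be changed safely: push the crank handle round until it stands straight up and the slot in the wheel's rim faces the lock bar, then push the bar's round head in until it is fully home in the slot. Finally push lightly against the crank handle once more, to check that the wheel holds. Only push with the fingertips or the outside of the fingers: do not take the handle or the push head between the fingers, and leave everything else standing where it is.

Things in the scene. Friction and masses are not known exactly. Their poses are not given: they have to be found in the camera images.
- microtome: bench microtome, fixed; knife holder empty. Origin on the worktop (z 0) under the handwheel's centre; x axis from the push head towards the wheel (away from the operator), y left to the housing, z up. In mm: shaft along y at x 0, z 115; guide block of the lock bar x -118 to -84, y -18 to 18, top z 138; specimen head and knife holder x -125 to -40, y 60 to 192, below z 165.
- housing_corner (a point): top corner of the white housing nearest the wheel and the operator, z 200 mm; a tool tray on top has a rim to z 212. In the microtome's frame the housing spans x -40 to 145, y 30 to 210 mm; the base plate x -130 to 150, y -28 to 215, top z 31.
- handwheel (a joint): wheel angle, rad: 0 = crank handle straight up, slot exactly before the lock bar. Grows as the handle leans towards the operator (microtome -x); starts at 0.5 to 1.15, range -0.35 to 1.45. Turns stiffly (0.12 N m), stays where left. The wheel is a 140 mm disc, rim 18 mm thick (y -9 to 9); one open slot in the rim, 14 mm wide, 20 mm deep, a quarter turn from the handle.
- slot_mouth (a point): middle of the slot's mouth on the wheel's rim, 70 mm from the shaft's axis; turns with the wheel.
- crank_handle: black round grip of the crank, 24 mm diameter, 52 mm long, along the microtome's y axis (y -44 to -96 mm). Origin: middle of the grip on its centre line, 50 mm from the shaft's axis; its y axis is the microtome's. The grip spins freely on its pin, as crank grips do.
- lock_bar (a joint): travel of the lock bar, m: 0 to 0.003 at the start (drawn out), 0.024 = fully home, the head's shoulder against the guide block. Slides along microtome +x with 2.5 N friction, stays where left. The wheel's rim stops it unless the slot is before it; its tapered nose finds the slot and centres the wheel from within 0.05 rad. Once home the wheel has about 0.02 rad of play.
- push_head (a point): centre of the lock bar's black mushroom push head: 30 mm diameter, 22 mm long along x, its flat front face 11 mm from here towards the operator; z 115 mm; moves with the bar.
- bar_nose (a point): tip of the lock bar's nose. The bar is 12 x 12 mm steel, the nose tapers to 6 mm high over its last 10 mm; at bar travel 0 the tip is 7 mm from the wheel's rim.
- stain_jar: bystander: wide low jar with a screw cap, 62 mm across, 60 tall, standing beside the wheel under the crank handle; origin under its centre.
- sample_cup1: bystander: sample cup with a screw lid, 62 mm across, 66 tall, standing to the right of the push head; origin under its centre.
- forceps: bystander: steel forceps 132 mm long, lying in the tool tray on top of the housing; origin under its centre.
- slide_box: bystander: flat box for slides, 98 x 140 x 36 mm, right; origin under its centre.
- petri_e: bystander: petri dish, 91 mm across, 15 tall, front right; origin under its centre.
- marker_blue: bystander: marker pen 130 mm long, lying front right; origin under its centre.
- blue_stain: bystander: small bottle 44 mm across, 93 tall, right; origin under its centre.
- petri_b: bystander: petri dish, 91 mm across, 15 tall, front left; origin under its centre.

How it is judged (in metres and radians):
On the way, in this order (a step that is already met when the one before it is completed fails the run):
1. the crank handle stands up and the slot faces the lock bar (within 0.07 rad) (value of joint handwheel between -0.07 and 0.07 rad), for 0.1 s.
2. the lock bar is home in the slot (value of joint lock_bar above 0.0215 m and value of joint handwheel between -0.05 and 0.05 rad), for 0.2 s.
3. with the bar home, the fingers push on the crank handle with more than 1.5 N and the wheel holds (all of step 2 and contact force between the fingers and crank_handle above 1.5 N), for 0.05 s.
At the end, for the whole second after the job is handed in: the lock bar is home in the slot (joint lock_bar above 21.5 mm of 24 mm), the wheel is held with the handle up (joint handwheel within 0.05 rad of 0), and the jar and the cup beside it are at rest (all of step 2 and linear speed of each of stain_jar, sample_cup1 below 0.02 m/s); the robot touches nothing.
It fails at once if the crank handle is taken between the fingers (distance between the grasp point and crank_handle below 0.015 m).
It fails at once if the push head is taken between the fingers (distance between the grasp point and push_head below 0.015 m).
It fails at once if a bystander is lifted, carried or pushed more than 25 mm from its place (distance of any of stain_jar, sample_cup1, forceps, slide_box, petri_e, marker_blue, blue_stain, petri_b from where it was at the start of the episode above 0.025 m).
It also fails if it takes over 59 s, if anything falls off the work surface, if the arm or the gripper's body presses on something with over 40 N, if the wrist force passes 120 N, or if a joint passes its speed limit or range.

## Robot

A 6-joint arm with a two-finger parallel gripper is mounted at the origin on a cart in front of the work surface, level with it; the furniture and walls round the work are solid. World frame = base frame: x ahead of the robot, y to its left, z up, the work surface at z = 0. Lengths are in mm, angles in rad, forces in N, time in s.
With the tool pointing down it reaches from about 300 to 750 mm from the base axis. Payload 8.5 kg.
Tool frame: the origin (TCP) lies midway between the tips of the shut fingers; the grasp point (between the pads) lies 19 mm behind it; x points along the fingers, y is the direction in which the jaws open and shut, and the axes are right-handed (so a half turn about x gives the same grasp; the last joint's range is limited). The gripper opens to 88 mm and grips with 3 to 60 N. Pads are 18 mm wide; open, the fingers measure 123 mm over their backs; the gripper's body (75 mm by 187 mm) begins 45 mm behind the grasp point.
Start: joints at [-1.394, 0.381, 1.297, -0, 1.464, -0.215], TCP at [210.012, -508.306, 204.348] pointing down, gripper open.
Joint ranges: [-3.11, 3.11], [-0.89, 2.33], [0.22, 2.48], [-1.42, 4.56], [0.17, 2.85], [-2.88, 2.88]. Speed limits (rad/s): [2.39, 2.39, 3.14, 3.14, 3.14, 3.14].

## Interface

Orientations are given as a 3x3 rotation matrix whose columns are the frame's x, y, z axes.
In Python, from plant import ctrl, eyes, models gives the robot as it stands. The module is installed in compiled form; this text tells all that it offers.
- The arm moves only by the tool carry_out, never from a script. Its arguments are lists of equal length, an entry for each row: "offset": the shift along the tool's x, y, z in m, a list of three; "turn": the turn about the tool's x in degrees; "grip": the finger opening in m, from 0 to 0.0881. In form: {"offset": [[x, y, z], ...], "turn": [turn, ...], "grip": [grip, ...]}. A call has 1 to 8 rows; each row is the pose to reach, as a shift and turn from the pose commanded when the call began, along the tool's axes at that moment; what a row does not reach only later rows make up. A row lasts 1/8 s, in which the tool goes at most 62.5 mm and 10.7 degrees, less where a joint would pass 70% of its speed; a pose out of reach is approached as far as the arm can. A call with a gripper value outside its range is refused whole. The fingers move at their own pace and stop on an object; "squeeze" is the grip in N (left out, the last holds). Time passes only in rows, so rows that repeat a pose let the fingers close. It gives the time, the measured TCP pose, the force and the opening at its end, in the units of the state.
- ctrl.state(): the state, without advancing time (a new reading comes with each control period).
- eyes.capture(name): name is "scene" or "top" or "wrist"; returns a dict with "image" (384x512x3 uint8, red, green, blue), "camera_matrix" (3x3 intrinsics, pixels), "extrinsics" (4x4, takes a point from world to camera coordinates). Camera axes: x right, y down, z forward; pixel columns grow to the right and rows downward; lengths in mm; the calibration is good to about 2 mm. A picture is of the moment at which its call begins. There is no depth.
- ctrl.job_done(): hands the job in, once; it reports no verdict.
Trained networks look in a picture, given as the dict that the camera call returned (one of the last four; its "shot" number tells which), for a name from the list of things; names that differ only in an ending like _2 or _b are one class to them, and where a whole thing is asked for, a point or a joint stands for the part that bears it (a point fixed in the world has none). Each returns a list of dicts, best first, with "p" (0 to 1); they miss things now and then, are a little off and sometimes report something else, mostly with a low value. They report only what shows in the picture. A call takes as long as a camera call.
- models.look_for(picture, label): "location" ([x, y, z] in mm, in world coordinates, good to about 4 mm: the middle of the surface that is visible of it).
The state is a dict: "time": time; "qpos": joint angles; "qvel": joint speeds; "tau": joint torques, N m; "tcp_pos": TCP position; "tool_rot": TCP orientation; "ft_force": force on the tool from outside, world axes, zero at the start; "moment": the same for the moment, N m; "opening": finger opening in mm.
Only numpy, scipy, OpenCV 4.12 (cv2) and the standard library are available. Lean on these libraries where they do the work, as an engineer would, in place of code of your own. Each camera call takes 0.05 s, during which the arm holds its last target.

## Working session

There is one attempt and no reset: what is moved stays moved. The work goes in short steps, Python scripts to look and compute and a tool call to move; the robot and the scene stay as the last step left them, time stands still between calls to the robot, and variables do not carry over. Pictures are saved under pics/ and viewed, and the job is handed in when it is done.

Besides the shell and the picture viewer there is one more tool, called after ">>>" as name(argument=value, ...) on one line, values as JSON. carry_out: Moves the arm, as the interface text tells. Its arguments: {"type":"object","properties":{"offset":{"type":"array"},"turn":{"type":"array"},"grip":{"type":"array"},"squeeze":{"type":"number"}},"required":["offset","turn","grip"]}

```bash
mkdir -p pics
cat > h.py <<'E'
import numpy as np, cv2
from plant import ctrl, eyes, models
def snap(n,f):
    p=eyes.capture(n); cv2.imwrite('pics/'+f,cv2.cvtColor(p['image'],cv2.COLOR_RGB2BGR)); return p
def proj(p,X):
    X=np.atleast_2d(X); E=np.array(p['extrinsics']);K=np.array(p['camera_matrix'])
    c=X@E[:3,:3].T+E[:3,3]; u=c@K.T; return u[:,:2]/u[:,2:]
E
python3 - <<'E'
from h import *
s=ctrl.state();print(s['time'],s['tcp_pos'],np.round(s['tool_rot'],3).tolist(),s['opening'],s['ft_force'])
for c in ['scene','top']:
    p=snap(c,c+'0.png')
    E=np.array(p['extrinsics']);print(c,(-E[:3,:3].T@E[:3,3]).round())
    for l in ['housing_corner','slot_mouth','crank_handle','push_head','bar_nose','stain_jar','sample_cup1','microtome','handwheel','slide_box','blue_stain']:
        r=models.look_for(p,l); print(l,[(np.round(x['location']).tolist(),round(x['p'],2)) for x in r[:2]])
print(ctrl.state()['time'])
E
```

```text
0.0 [ 209.95430262 -507.98837555  203.76745025] [[-0.0, 0.382, -0.924], [0.001, -0.924, -0.382], [-1.0, -0.001, -0.0]] 87.99957168144303 [-0.07646512  0.40980681 -0.26985143]
scene [  30.  615. 1005.]
housing_corner [([654.0, 316.0, 149.0], 0.86)]
slot_mouth [([636.0, 202.0, 150.0], 0.89)]
crank_handle [([611.0, 153.0, 156.0], 0.47)]
push_head [([655.0, 316.0, 149.0], 0.54)]
bar_nose [([517.0, 242.0, 120.0], 0.4)]
stain_jar [([655.0, 119.0, 46.0], 0.76), ([636.0, 201.0, 145.0], 0.36)]
sample_cup1 [([461.0, 146.0, 67.0], 0.65)]
microtome [([659.0, 318.0, 146.0], 0.81), ([518.0, 241.0, 122.0], 0.32)]
handwheel [([633.0, 199.0, 150.0], 0.92), ([389.0, 433.0, 14.0], 0.4)]
slide_box [([685.0, -340.0, 41.0], 0.8)]
blue_stain [([485.0, -231.0, 12.0], 0.71), ([706.0, -141.0, 61.0], 0.51)]
top [ 425.   33. 1764.]
housing_corner []
slot_mouth [([645.0, 196.0, 155.0], 0.56)]
crank_handle [([670.0, 104.0, 67.0], 0.16)]
push_head [([529.0, 237.0, 120.0], 0.63)]
bar_nose [([528.0, 241.0, 119.0], 0.63)]
stain_jar []
sample_cup1 [([471.0, 134.0, 64.0], 0.45)]
microtome [([695.0, 281.0, 156.0], 0.65), ([530.0, 239.0, 121.0], 0.3)]
handwheel [([650.0, 193.0, 152.0], 0.79), ([720.0, 312.0, 207.0], 0.19)]
slide_box [([691.0, 282.0, 158.0], 0.68), ([694.0, -348.0, 38.0], 0.64)]
blue_stain []
1.2
```

View pics/scene0.png

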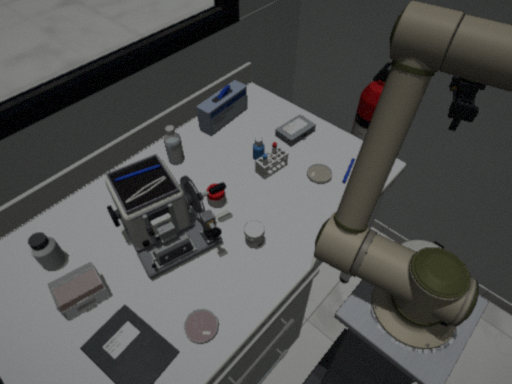

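View pics/top0.png

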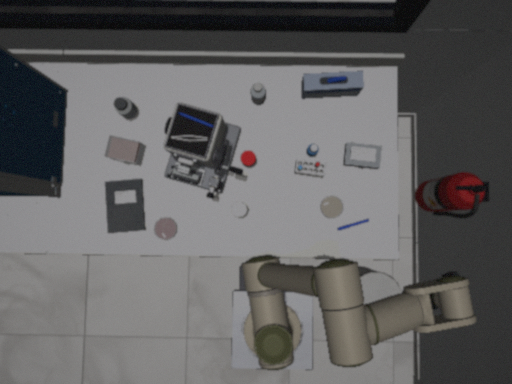

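Run:
```python
import cv2,numpy as np
for n,(x,y,w,h) in {'scene0':(100,145,150,130),'top0':(150,90,130,115)}.items():
    i=cv2.imread(f'pics/{n}.png')[y:y+h,x:x+w]
    i=np.clip(255*(i/255.)**.6,0,255).astype('uint8')
    i=cv2.resize(i,None,fx=5,fy=5,interpolation=cv2.INTER_CUBIC)[:600]
    for k in range(0,w,10): cv2.putText(i,str(x+k),(k*5,8),0,.3,(0,255,255)); cv2.line(i,(k*5,0),(k*5,4),(0,255,255))
    for k in range(0,h,10): cv2.putText(i,str(y+k),(0,k*5+4),0,.3,(0,255,255))
    cv2.imwrite(f'pics/{n}_z.png',i)
```

```text
(no output)
```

View pics/scene0_z.png

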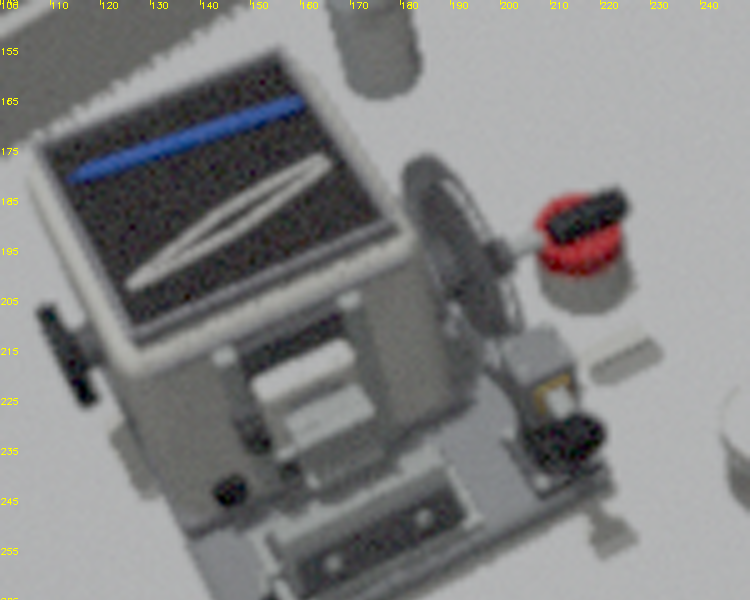

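View pics/top0_z.png

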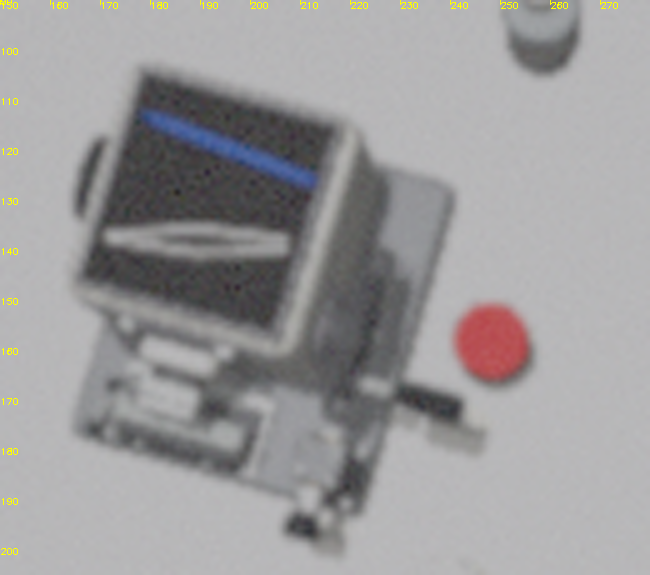

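```bash
cat > fit.py <<'E'
from h import *
from scipy.optimize import least_squares
S=snap('scene','s1.png');T=snap('top','t1.png')
H=[(-40,30,200),(-40,210,200),(145,30,200),(145,210,200)]
so=[(183,192),(126,219),(156.4,155),(106.4,174.6)]
to=[(207.6,161),(165,148),(221,116),(177.6,103.6)]
B=[(150,-28,31),(-130,-28,31),(-130,215,31)]; bo=[(241,128),(222,193),(164.4,176.4)]
def W(P,q): 
    c,s=np.cos(q[2]),np.sin(q[2]); P=np.atleast_2d(P).astype(float); return np.c_[c*P[:,0]-s*P[:,1]+q[0],s*P[:,0]+c*P[:,1]+q[1],P[:,2]]
def res(q):
    h=[-50*np.sin(q[3]),-70,115+50*np.cos(q[3])]; ph=[-153+q[4],0,115]
    return np.r_[proj(S,W(H+[h,ph],q))-np.array(so+[(217.4,187.8),(213,233.6)]), proj(T,W(H+B+[h,ph],q))-np.array(to+bo+[(236.4,170.2),(210,195)]),[[(q[4]-1.5)*.2,0]]]
f=lambda q:res(q).ravel()
r=min((least_squares(f,[640,200,y,.8,1],loss='soft_l1') for y in (0,.3,-.3,.6,-.6)),key=lambda r:r.cost)
print(r.x.round(3),r.cost); print(res(r.x).round(1).tolist())
q=r.x
print('handle',W([-50*np.sin(q[3]),-70,115+50*np.cos(q[3])],q).round(1),'head',W([-153+q[4],0,115],q).round(1))
E
python3 fit.py
```

```text
[ 6.60938e+02  2.00764e+02 -2.78000e-01  7.32000e-01  2.76800e+00] 29.477694471530107
[[4.2, -0.1], [-0.8, 0.2], [5.3, -2.1], [-2.3, 0.9], [1.5, -0.4], [4.4, -1.4], [0.4, 1.3], [-4.4, 0.0], [2.2, -2.0], [-1.5, -3.6], [0.3, -0.9], [-1.4, 0.7], [-1.9, -0.3], [-0.6, -0.1], [-0.3, 0.3], [0.3, 0.0]]
handle [[609.6 142.6 152.2]] head [[516.5 242.  115. ]]
```

```bash
cat >> fit.py <<'E'
def over(p,src,q,x,y,w,h,out):
    i=cv2.imread('pics/'+src)[y:y+h,x:x+w]
    i=np.clip(255*(i/255.)**.6,0,255).astype('uint8'); k=6
    i=cv2.resize(i,None,fx=k,fy=k,interpolation=cv2.INTER_CUBIC)[:600,:800]
    def L(P,c,cl=True):
        u=((proj(p,W(P,q))-[x,y]+.5)*k).astype(int); cv2.polylines(i,[u.reshape(-1,1,2)],cl,c,1)
    L([(-40,30,200),(-40,210,200),(145,210,200),(145,30,200)],(0,255,0))
    L([(-40,30,31),(-40,30,200)],(0,255,0))
    L([(-130,-28,31),(-130,215,31),(150,215,31),(150,-28,31)],(255,0,0))
    t=np.linspace(0,6.283,40)
    for yy in(-9,9): L(np.c_[70*np.cos(t),0*t+yy,115+70*np.sin(t)],(0,0,255))
    hx,hz=-50*np.sin(q[3]),115+50*np.cos(q[3])
    for yy in(-44,-96): L(np.c_[hx+12*np.cos(t),0*t+yy,hz+12*np.sin(t)],(255,255,0))
    L([(hx,-96,hz),(hx,-44,hz)],(255,255,0))
    for xx in(-164,-142): L(np.c_[0*t+xx+q[4],15*np.cos(t),115+15*np.sin(t)],(255,0,255))
    L([(-118,-18,138),(-118,18,138),(-84,18,138),(-84,-18,138)],(0,255,255))
    cv2.imwrite('pics/'+out,i)
if __name__=='__main__':
    over(S,'s1.png',q,100,145,133,100,'os1.png');over(T,'t1.png',q,150,98,130,100,'ot1.png')
E
python3 fit.py
```

```text
[ 6.60938e+02  2.00764e+02 -2.78000e-01  7.32000e-01  2.76800e+00] 29.477694471530107
[[4.2, -0.1], [-0.8, 0.2], [5.3, -2.1], [-2.3, 0.9], [1.5, -0.4], [4.4, -1.4], [0.4, 1.3], [-4.4, 0.0], [2.2, -2.0], [-1.5, -3.6], [0.3, -0.9], [-1.4, 0.7], [-1.9, -0.3], [-0.6, -0.1], [-0.3, 0.3], [0.3, 0.0]]
handle [[609.6 142.6 152.2]] head [[516.5 242.  115. ]]
```

View pics/os1.png

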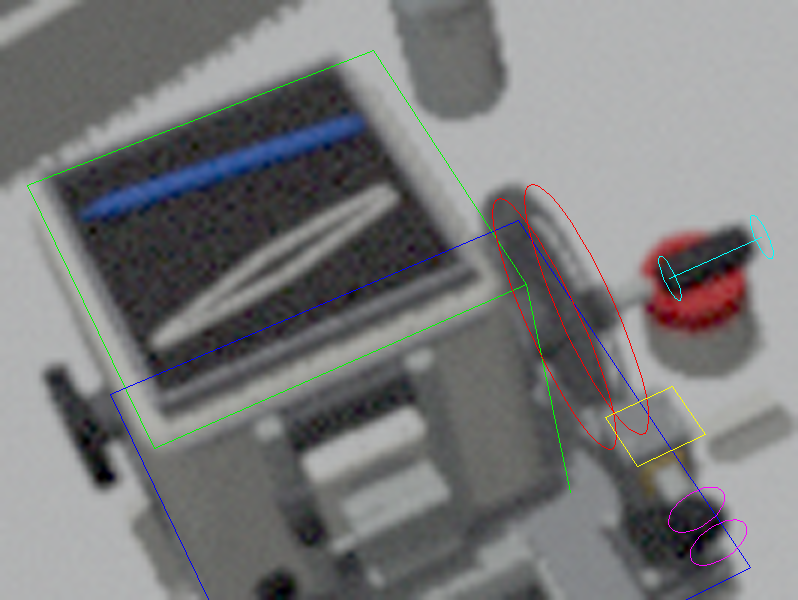

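View pics/ot1.png

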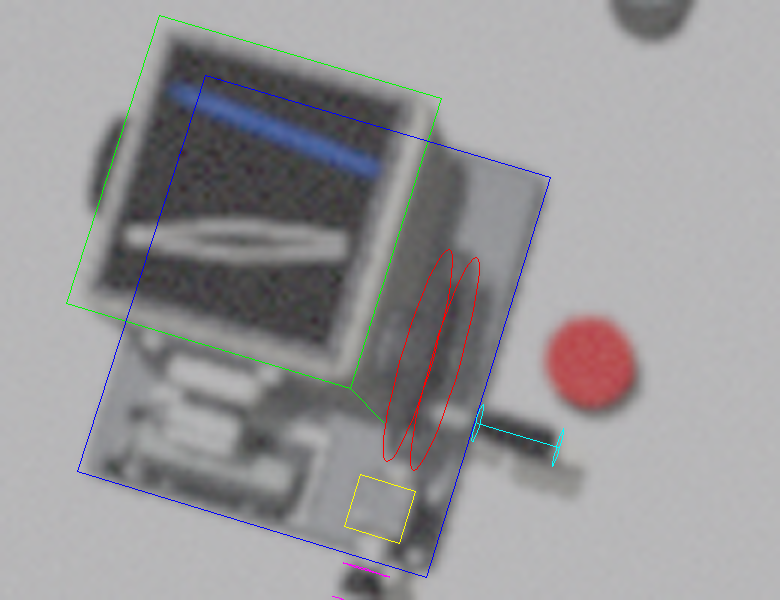

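Run:
```python
from h import *
p=snap('wrist','w0.png');E=np.array(p['extrinsics']);s=ctrl.state()
R=s['tool_rot'];c=-E[:3,:3].T@E[:3,3]
print('cam in tool',R.T@(c-s['tcp_pos']), 'axes in tool',(R.T@E[:3,:3].T).round(2).tolist(),p['camera_matrix'])
```

```text
cam in tool [-180.09597957    0.59930316  -81.98810881] axes in tool [[-0.0, -0.32, 0.95], [1.0, -0.0, 0.0], [0.0, 0.95, 0.32]] [[345.16039037   0.         260.0537308 ]
 [  0.         345.16039037 193.53422014]
 [  0.           0.           1.        ]]
```

View pics/w0.png

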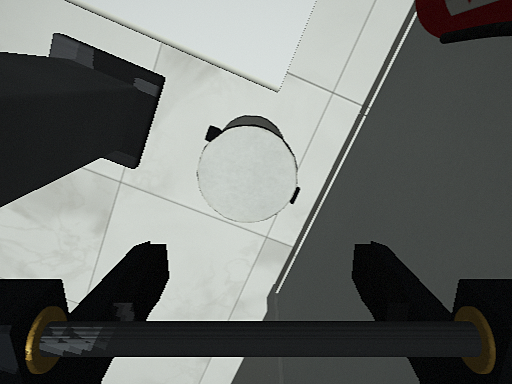

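>>> carry_out(offset=[[-0.02, -0.03, -0.036], [-0.05, -0.065, -0.079], [-0.08, -0.099, -0.122], [-0.096, -0.133, -0.165], [-0.096, -0.17, -0.209], [-0.096, -0.207, -0.253], [-0.096, -0.244, -0.298], [-0.096, -0.28, -0.345]], turn=[0, 0, 0, 0, 0, 0, 0, 0], grip=[0.0, 0.0, 0, 0, 0, 0, 0, 0], squeeze=10)

```text
time: 2.45
tcp_pos: [422.5, -116.0, 300.6]
tool_rot: [[0.001, 0.382, -0.924], [-0.0, -0.924, -0.382], [-1.0, 0.001, -0.0]]
ft_force: [0.4, -0.7, -0.1]
opening: 10.0
```

>>> carry_out(offset=[[0, -0.034, -0.042], [0, -0.068, -0.084], [0, -0.102, -0.126], [0, -0.136, -0.168], [0, -0.17, -0.21], [0, -0.204, -0.252], [0, -0.238, -0.295], [0, -0.24, -0.295]], turn=[-8, -16, -24, -32, -40, -48, -51.6, -51.6], grip=[0.0, 0.0, 0, 0, 0, 0, 0, 0])

```text
time: 3.45
tcp_pos: [603.6, 219.4, 298.5]
tool_rot: [[-0.002, 0.963, -0.271], [-0.0, -0.271, -0.963], [-1.0, -0.002, 0.001]]
ft_force: [0.3, -1.9, -0.9]
opening: 0.4
```

```bash
cat > wz.py <<'E'
from h import *
import sys
s=ctrl.state();print(s['time'],s['tcp_pos'],np.round(s['tool_rot'],3).tolist(),s['opening'],s['ft_force'].round(2),np.round(s['qpos'],2))
p=snap('wrist',sys.argv[1]+'.png');np.savez(sys.argv[1],E=p['extrinsics'],K=p['camera_matrix'])
i=cv2.imread('pics/'+sys.argv[1]+'.png');cv2.imwrite('pics/'+sys.argv[1]+'_z.png',cv2.resize(i,(800,600),interpolation=cv2.INTER_CUBIC))
E
python3 wz.py w1
```

```text
3.45 [603.58619287 219.36631145 298.4577261 ] [[-0.002, 0.963, -0.271], [-0.0, -0.271, -0.963], [-1.0, -0.002, 0.001]] 0.4403902814039686 [ 0.32 -1.95 -0.93] [0.16 0.52 0.8  0.   1.82 0.44]
```

View pics/w1_z.png

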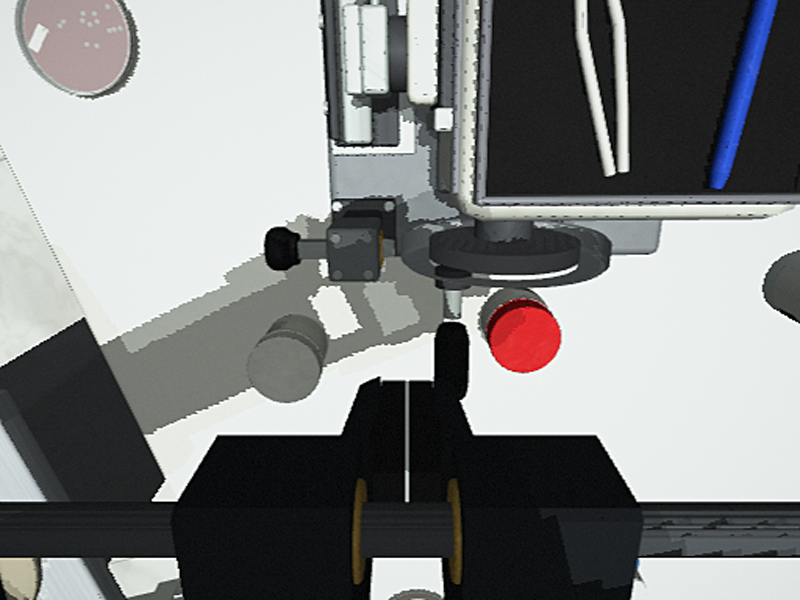

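Run:
```python
import cv2,numpy as np
x,y,w,h=160,110,160,150
i=cv2.imread('pics/w1.png')[y:y+h,x:x+w]
i=np.clip(255*(i/255.)**.6,0,255).astype('uint8')
i=cv2.resize(i,None,fx=4,fy=4,interpolation=cv2.INTER_NEAREST)
for k in range(0,w,10): cv2.putText(i,str(x+k),(k*4,8),0,.3,(0,0,255)); cv2.line(i,(k*4,0),(k*4,599),(0,200,255) if k%50==40 else (0,120,0),1)
for k in range(0,h,10): cv2.putText(i,str(y+k),(0,k*4+4),0,.3,(0,0,255));cv2.line(i,(0,k*4),(639,k*4),(0,120,0),1)
cv2.imwrite('pics/w1c.png',i)
```

```text
(no output)
```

View pics/w1c.png

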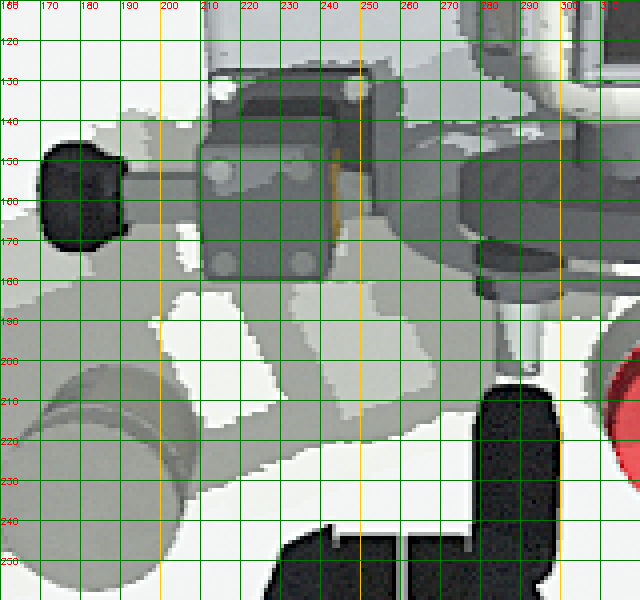

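```bash
cat > fitw.py <<'E'
from h import *
from scipy.optimize import least_squares
def W(P,q): 
    c,s=np.cos(q[2]),np.sin(q[2]); P=np.atleast_2d(P).astype(float); return np.c_[c*P[:,0]-s*P[:,1]+q[0],s*P[:,0]+c*P[:,1]+q[1],P[:,2]]
d=np.load('w1.npz');p=dict(extrinsics=d['E'],camera_matrix=d['K'])
def res(q):
    hx,hz=-50*np.sin(q[3]),115+50*np.cos(q[3])
    u=proj(p,W([(-118,18,138),(-84,18,138),(-84,-18,138),(-118,-18,138),(-153+q[4],0,115),(hx,-55,hz),(hx,-80,hz),(-130,120,31),(-130,70,31)],q))
    r=(u[:4]-np.array([(210,146.5),(243,146.5),(242.5,179.5),(210,179.5)])).ravel()
    return np.r_[r,u[4]-[180.2,159.5],u[5][0]-288.8,u[6][0]-288.8,.5*(u[7][0]-212.3),.5*(u[8][0]-212.3),(q[4]-1.5)*.3]
r=least_squares(res,[655,200,-.278,.7,1])
print(r.x.round(3),res(r.x).round(1));q=r.x
print('handle',W([-50*np.sin(q[3]),-70,115+50*np.cos(q[3])],q).round(1),'head',W([-153+q[4],0,115],q).round(1))
np.save('q.npy',q)
i=cv2.imread('pics/w1.png');k=1.5625;i=cv2.resize(i,(800,600))
def L(P,c):
    u=((proj(p,W(P,q))+.5)*k).astype(int); cv2.polylines(i,[u.reshape(-1,1,2)],True,c,1)
L([(-40,30,200),(-40,210,200),(145,210,200),(145,30,200)],(0,255,0))
L([(-130,-28,31),(-130,215,31),(150,215,31),(150,-28,31)],(255,0,0))
t=np.linspace(0,6.283,60)
for yy in(-9,9): L(np.c_[70*np.cos(t),0*t+yy,115+70*np.sin(t)],(0,0,255))
hx,hz=-50*np.sin(q[3]),115+50*np.cos(q[3])
for yy in(-44,-96): L(np.c_[hx+12*np.cos(t),0*t+yy,hz+12*np.sin(t)],(255,255,0))
for xx in(-164,-142): L(np.c_[0*t+xx+q[4],15*np.cos(t),115+15*np.sin(t)],(255,0,255))
L([(-118,-18,138),(-118,18,138),(-84,18,138),(-84,-18,138)],(0,255,255))
a=np.pi/2+q[3]
cv2.imwrite('pics/ow1.png',i)
E
python3 fitw.py
```

```text
[ 6.67465e+02  1.99155e+02 -2.95000e-01  8.01000e-01  2.25000e-01] [-0.7 -0.8  0.5 -0.1  0.8  1.6  0.2  1.   0.2 -1.7  0.5 -0.6 -1.4 -0.8
 -0.4]
handle [[612.8 142.6 149.8]] head [[521.3 243.5 115. ]]
```

View pics/ow1.png

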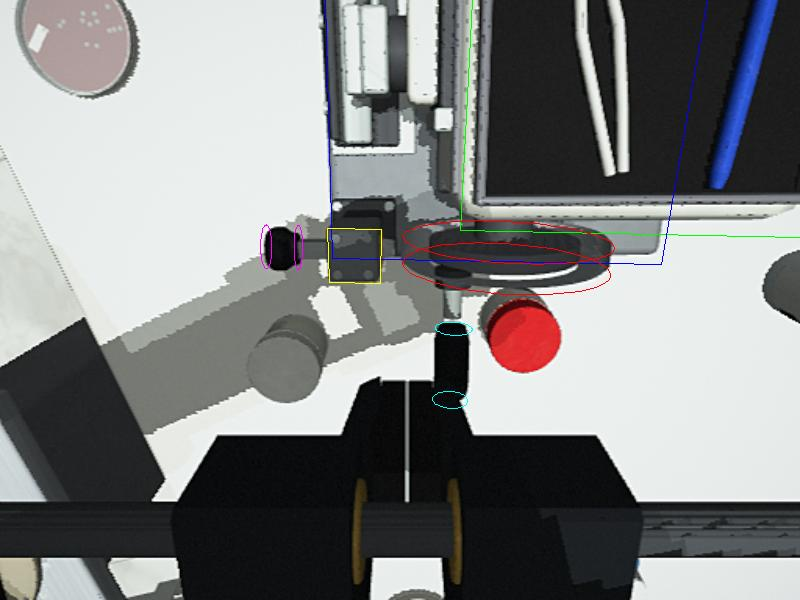

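Run:
```python
import cv2,numpy as np
i=cv2.imread('pics/w1.png',0).astype(int)
for c in range(320,512,20): print(c,i[115:150,c].tolist())
for r in range(20,125,15): print('row',r,i[r,200:222].tolist(), i[r,284:312].tolist())
```

```text
320 [33, 34, 31, 34, 29, 30, 30, 29, 29, 36, 44, 131, 152, 184, 156, 94, 66, 253, 231, 221, 211, 203, 199, 182, 144, 106, 70, 80, 83, 85, 82, 84, 80, 84, 84]
340 [31, 29, 30, 31, 27, 29, 29, 27, 22, 36, 54, 131, 153, 177, 151, 26, 105, 252, 233, 220, 213, 204, 196, 174, 135, 104, 53, 38, 42, 45, 45, 47, 46, 44, 44]
360 [29, 28, 31, 32, 28, 32, 29, 30, 28, 37, 73, 134, 157, 166, 147, 61, 94, 254, 234, 224, 216, 208, 206, 143, 135, 91, 85, 96, 105, 166, 68, 73, 79, 79, 43]
380 [31, 32, 30, 31, 29, 31, 28, 34, 25, 41, 90, 129, 161, 155, 137, 97, 104, 254, 235, 224, 215, 209, 211, 119, 126, 78, 140, 165, 165, 166, 168, 178, 78, 56, 94]
400 [33, 30, 28, 27, 30, 30, 31, 27, 29, 38, 107, 132, 164, 151, 96, 102, 151, 249, 234, 226, 220, 212, 214, 173, 115, 65, 170, 160, 157, 157, 158, 157, 158, 158, 157]
420 [32, 32, 29, 27, 28, 30, 29, 27, 35, 41, 118, 128, 166, 150, 45, 92, 203, 247, 234, 227, 218, 212, 211, 166, 109, 83, 161, 155, 151, 148, 148, 147, 140, 138, 139]
440 [30, 29, 30, 30, 30, 28, 29, 29, 36, 45, 127, 133, 165, 145, 113, 71, 254, 240, 233, 228, 221, 215, 208, 156, 97, 93, 255
[... 1542 characters left out ...]
0, 245, 232, 114, 4, 46, 80, 91, 82, 80, 56, 48, 75, 73, 148, 210] [242, 241, 237, 234, 241, 188, 71, 140, 167, 165, 154, 156, 178, 199, 214, 220, 224, 228, 241, 209, 67, 23, 91, 98, 109, 158, 142, 124]
row 95 [238, 237, 238, 237, 238, 237, 238, 239, 246, 218, 103, 90, 79, 201, 245, 240, 240, 244, 245, 246, 250, 250] [72, 71, 74, 73, 63, 68, 109, 155, 172, 157, 148, 168, 174, 193, 222, 225, 231, 199, 135, 125, 55, 55, 113, 141, 154, 147, 145, 109]
row 110 [238, 238, 238, 238, 237, 238, 237, 239, 239, 247, 213, 82, 135, 147, 156, 167, 171, 173, 171, 171, 170, 173] [72, 73, 73, 72, 56, 73, 128, 161, 176, 152, 152, 180, 200, 219, 227, 225, 233, 246, 218, 67, 19, 85, 136, 153, 157, 143, 112, 54]
```

```bash
python3 - <<'E'
t=open('fitw.py').read()
t=t.replace("(-130,120,31),(-130,70,31)],q))","(-130,200,31),(-130,90,31),(0,32,212),(140,32,212)],q))\n    tt=np.linspace(0,6.283,200);w=np.vstack([proj(p,W(np.c_[70*np.cos(tt),0*tt+y,115+70*np.sin(tt)],q)) for y in(-9,9)])")
t=t.replace(".5*(u[7][0]-212.3),.5*(u[8][0]-212.3)","u[7][0]-204.4-.0533*u[7][1],u[8][0]-204.4-.0533*u[8][1],2*(u[10][1]-u[9][1]+.0067*(u[10][0]-u[9][0])),w[:,0].min()-256.6,w[:,0].max()-391.2,w[:,1].max()-184,w[:,1].min()-141")
open('fitw.py','w').write(t)
E
python3 fitw.py
```

```text
[ 6.67681e+02  2.01889e+02 -2.69000e-01  8.34000e-01  6.18000e-01] [-1.7 -0.4 -0.6 -0.6  0.7  1.1  0.1  1.3  0.1 -0.6  0.2 -0.2 -0.  -0.3
  0.3  0.3  1.4  1.2 -2.1 -0.3]
handle [[613.4 144.3 148.6]] head [[520.8 242.4 115. ]]
```

View pics/ow1.png

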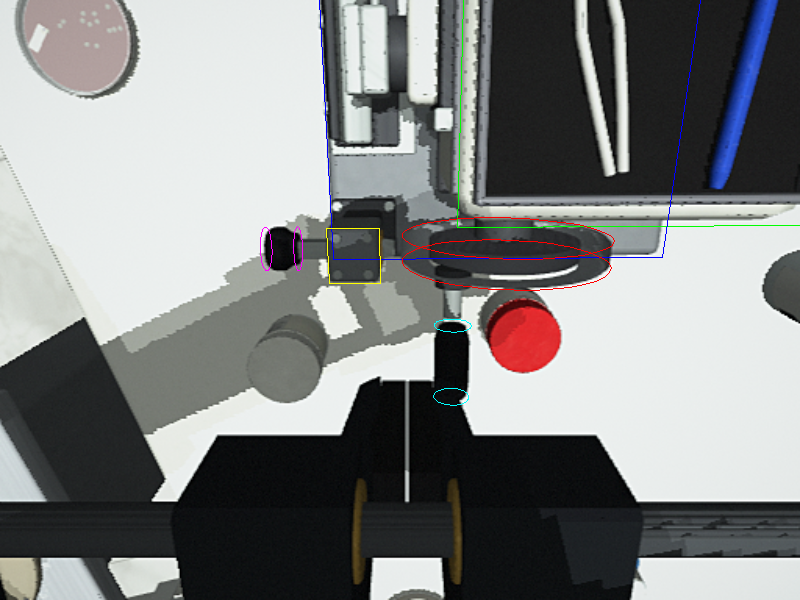

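>>> carry_out(offset=[[0, -0.01, 0.04], [0, -0.0187, 0.0715], [0.04, -0.0187, 0.0715], [0.08, -0.0187, 0.0715], [0.12, -0.0187, 0.0715], [0.1585, -0.0187, 0.0715], [0.1585, -0.0187, 0.0715]], turn=[0, 0, 0, 0, 0, 0, 0], grip=[0, 0, 0, 0, 0, 0, 0])

```text
time: 4.38
tcp_pos: [563.7, 151.9, 140.4]
tool_rot: [[-0.005, 0.961, -0.276], [-0.0, -0.276, -0.961], [-1.0, -0.004, 0.002]]
ft_force: [0.3, -0.7, 0.8]
opening: 1.1
```

```bash
cat > st.py <<'E'
from h import *
q=np.load('q.npy')
def m(P): d=np.array(P)[:2]-q[:2];c,s=np.cos(q[2]),np.sin(q[2]);return np.array([c*d[0]+s*d[1],-s*d[0]+c*d[1],P[2]])
def rep():
    s=ctrl.state();f=s['ft_force'];c,sn=np.cos(q[2]),np.sin(q[2])
    print('t',s['time'],'tcp_m',m(s['tcp_pos']).round(1),'F_m',(c*f[0]+sn*f[1]).round(2),(-sn*f[0]+c*f[1]).round(2),f[2].round(2))
if __name__=='__main__': rep()
E
python3 st.py; python3 wz.py w2
```

```text
t 4.375 tcp_m [-86.9 -75.8 140.4] F_m 0.43 -0.62 0.79
4.375 [563.72158181 151.92071048 140.41892847] [[-0.005, 0.961, -0.276], [-0.0, -0.276, -0.961], [-1.0, -0.004, 0.002]] 1.0540817790994834 [ 0.25 -0.71  0.79] [ 0.06  0.49  1.3  -0.    1.35  0.34]
```

View pics/w2_z.png

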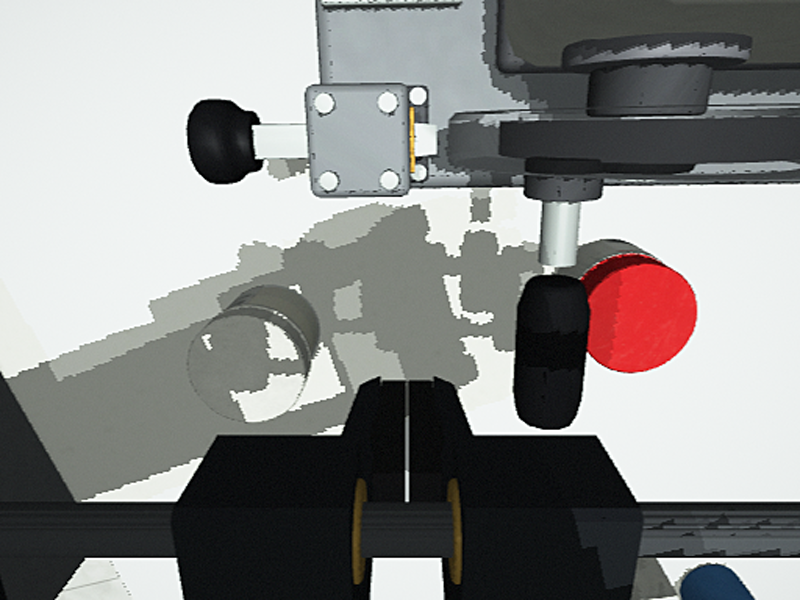

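>>> carry_out(offset=[[0, 0.015, 0], [0, 0.025, 0], [0, 0.035, 0], [0, 0.042, 0], [0, 0.048, 0], [0, 0.048, 0]], turn=[0, 0, 0, 0, 0, 0], grip=[0, 0, 0, 0, 0, 0])

```text
time: 5.18
tcp_pos: [611.7, 139.8, 141.7]
tool_rot: [[-0.0, 0.961, -0.275], [0.0, -0.275, -0.961], [-1.0, -0.0, 0.0]]
ft_force: [0.0, 0.7, 0.5]
opening: 0.4
```

```bash
python3 st.py; python3 wz.py w3
```

```text
t 5.175 tcp_m [-37.5 -74.8 141.7] F_m -0.16 0.71 0.47
5.175 [611.68349418 139.79329303 141.69997838] [[-0.0, 0.961, -0.275], [0.0, -0.275, -0.961], [-1.0, -0.0, 0.0]] 0.40509915598184226 [0.04 0.73 0.47] [0.04 0.56 1.17 0.   1.41 0.31]
```

View pics/w3_z.png

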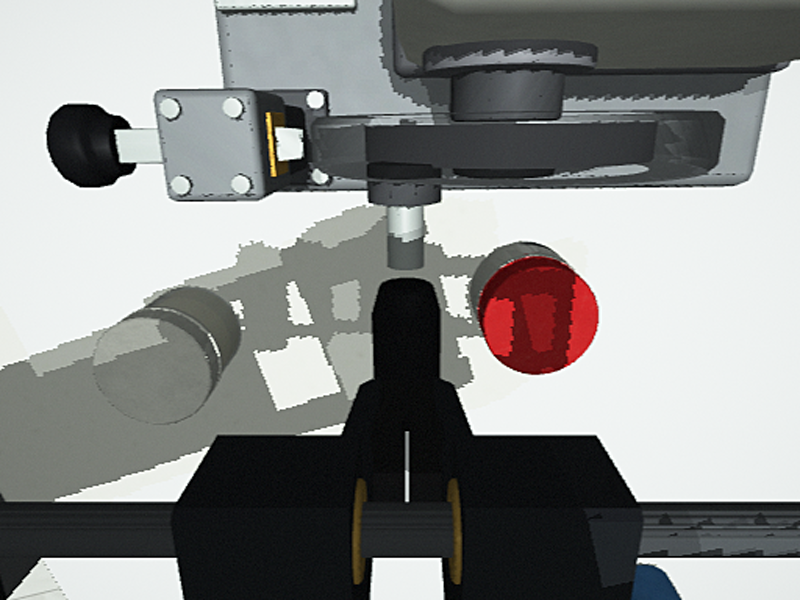

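Run:
```python
from st import *
from fitw import W
d=np.load('w3.npz');p=dict(extrinsics=d['E'],camera_matrix=d['K']);s=ctrl.state();R=s['tool_rot'];t=s['tcp_pos']
for o in [(0,0,0),(0,0,-9),(0,0,9),(0,17.5,-9),(-19,0,0),(-40,17.5,-9)]: print(o,proj(p,t+R@np.array(o))*1.5625)
for th in (.5,.65,.83,1): 
  hx,hz=-50*np.sin(th),115+50*np.cos(th); print(th,(proj(p,W([(hx,-44,hz),(hx,-96,hz),(hx,-44,hz+12),(hx,-96,hz+12)],q))*1.5625).round().tolist())
print((proj(p,W([(-118,18,138),(-84,18,138),(-84,-18,138),(-118,-18,138)],q))*1.5625).round().tolist())
```

```text
[ 6.67681e+02  2.01889e+02 -2.69000e-01  8.34000e-01  6.18000e-01] [-1.7 -0.4 -0.6 -0.6  0.7  1.1  0.1  1.3  0.1 -0.6  0.2 -0.2 -0.  -0.3
  0.3  0.3  1.4  1.2 -2.1 -0.3]
handle [[613.4 144.3 148.6]] head [[520.8 242.4 115. ]]
(0, 0, 0) [[405.16807975 358.58749091]]
(0, 0, -9) [[405.12248844 335.64245585]]
(0, 0, 9) [[405.21237198 380.8787305 ]]
(0, 17.5, -9) [[453.83231176 335.58778074]]
(-19, 0, 0) [[405.0603939  382.37680901]]
(-40, 17.5, -9) [[465.42707114 387.38738637]]
0.5 [[448.0, 292.0], [445.0, 435.0], [450.0, 304.0], [448.0, 455.0]]
0.65 [[427.0, 288.0], [427.0, 429.0], [429.0, 300.0], [428.0, 448.0]]
0.83 [[407.0, 283.0], [408.0, 420.0], [407.0, 294.0], [408.0, 438.0]]
1 [[392.0, 278.0], [394.0, 411.0], [391.0, 288.0], [394.0, 428.0]]
[[149.0, 88.0], [256.0, 87.0], [267.0, 202.0], [166.0, 203.0]]
```

Run:
```python
from h import *
for n,(x,y,w,h) in {'scene':(150,120,130,100),'top':(180,110,130,100)}.items():
    p=snap(n,n+'3.png'); i=cv2.imread(f'pics/{n}3.png')[y:y+h,x:x+w]
    i=np.clip(255*(i/255.)**.6,0,255).astype('uint8')
    cv2.imwrite(f'pics/{n}3z.png',cv2.resize(i,None,fx=6,fy=6,interpolation=cv2.INTER_CUBIC))
    t=ctrl.state()['tcp_pos']
    print(n,(proj(p,[t,t+[0,0,19],t+[0,0,64]])-[x,y])*6)
```

```text
scene [[416.12660359 413.39781179]
 [413.34527803 388.52384326]
 [406.46451204 326.98773276]]
top [[340.36337675 359.65394767]
 [338.40884299 356.09035926]
 [333.59151631 347.30720603]]
```

View pics/scene3z.png

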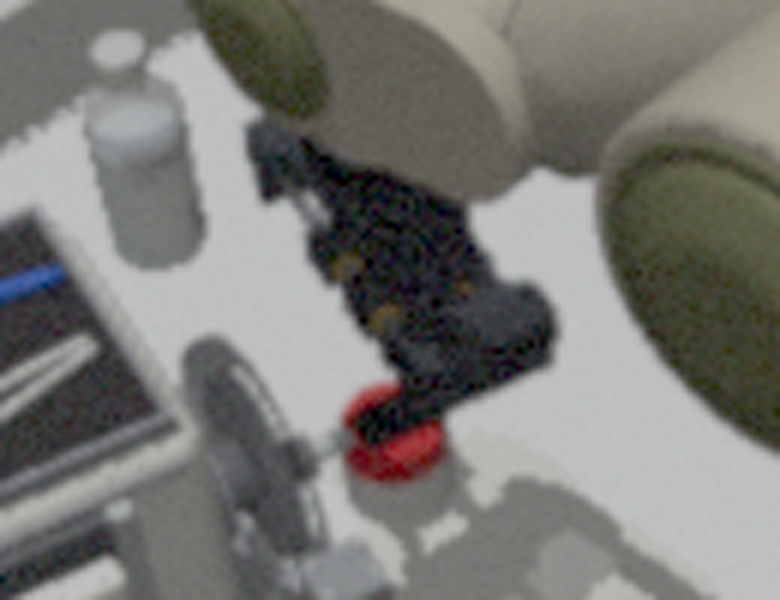

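View pics/top3z.png

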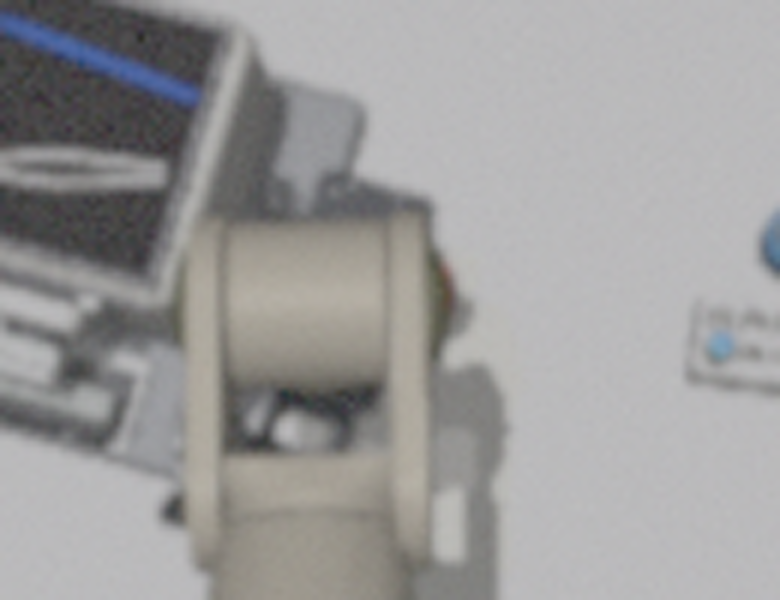

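>>> carry_out(offset=[[-0.003, -0.02, 0], [0, -0.048, 0], [0.012, -0.048, 0], [0.022, -0.048, 0], [0.022, -0.035, 0], [0.022, -0.025, 0], [0.022, -0.018, 0], [0.022, -0.018, 0]], turn=[0, 0, 0, 0, 0, 0, 0, 0], grip=[0, 0, 0, 0, 0, 0, 0, 0])

```text
time: 6.32
tcp_pos: [593.0, 145.0, 121.3]
tool_rot: [[-0.004, 0.962, -0.275], [0.001, -0.275, -0.962], [-1.0, -0.004, 0.0]]
ft_force: [-13.1, 0.4, 14.4]
opening: 0.3
```

```bash
python3 st.py; python3 wz.py w4
```

```text
t 6.325 tcp_m [-56.9 -74.7 121.3] F_m -12.71 -3.07 14.41
6.325 [592.95488065 145.01934455 121.27915724] [[-0.004, 0.962, -0.275], [0.001, -0.275, -0.962], [-1.0, -0.004, 0.0]] 0.3276781213054611 [-13.06   0.42  14.41] [0.05 0.55 1.25 0.   1.34 0.32]
```

View pics/w4_z.png

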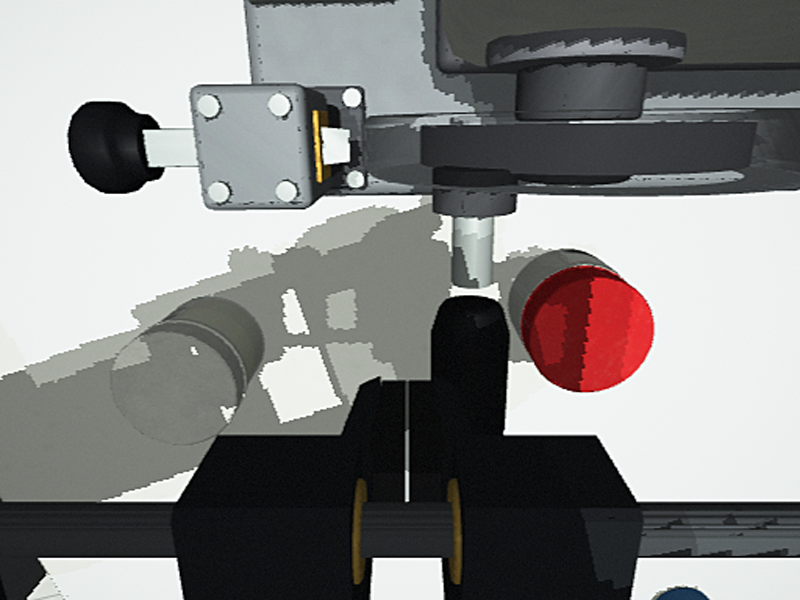

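>>> carry_out(offset=[[-0.002, -0.01, 0], [0, -0.025, 0], [0.011, -0.025, 0], [0.021, -0.025, 0], [0.021, -0.018, 0], [0.021, -0.009, 0], [0.021, 0.0, 0], [0.021, 0.0, 0]], turn=[0, 0, 0, 0, 0, 0, 0, 0], grip=[0, 0, 0, 0, 0, 0, 0, 0])

```text
time: 7.38
tcp_pos: [595.2, 144.5, 98.9]
tool_rot: [[0.001, 0.961, -0.275], [-0.0, -0.275, -0.961], [-1.0, 0.001, -0.0]]
ft_force: [0.9, -0.2, 0.7]
opening: 0.3
```

```bash
python3 st.py; python3 wz.py w5
```

```text
t 7.375 tcp_m [-54.6 -74.7  98.9] F_m 0.89 0.06 0.75
7.375 [595.20264323 144.4501109   98.8758543 ] [[0.001, 0.961, -0.275], [-0.0, -0.275, -0.961], [-1.0, 0.001, -0.0]] 0.34216824155830877 [ 0.87 -0.18  0.75] [ 0.05  0.58  1.28 -0.    1.29  0.32]
```

View pics/w5_z.png

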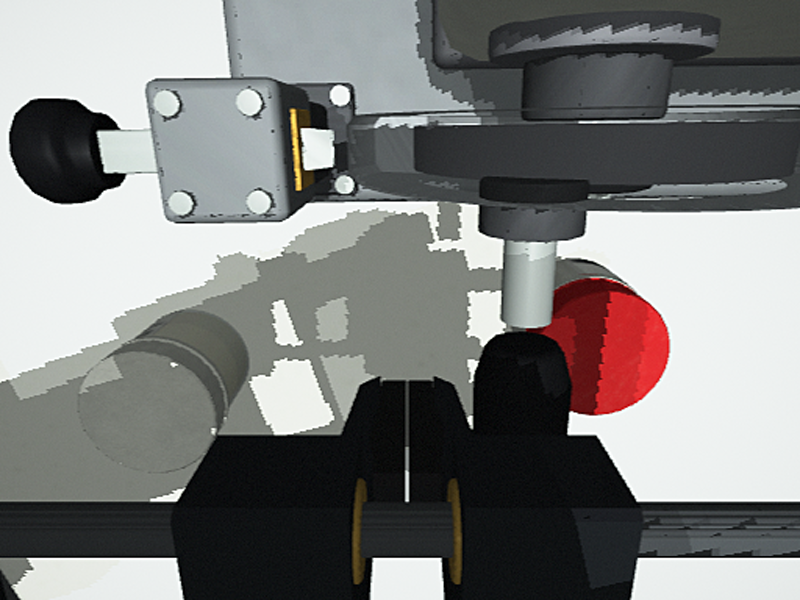

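```bash
cat > th.py <<'E'
import sys
from st import *
from fitw import W
def th(npz,u,y):
    d=np.load(npz+'.npz');p=dict(extrinsics=d['E'],camera_matrix=d['K'])
    t=np.linspace(-.3,1.2,1501); U=proj(p,W(np.c_[-50*np.sin(t),0*t+y,115+50*np.cos(t)],q))*1.5625
    k=np.argmin(abs(U[:,0]-u)); print(npz,'theta',t[k].round(3),'handle x',(-50*np.sin(t[k])).round(1),'v',U[k,1].round())
if __name__=='__main__':
    th(sys.argv[1],float(sys.argv[2]),float(sys.argv[3]))
E
python3 th.py w5 524 -50|tail -1;python3 th.py w5 528.5 -40|tail -1;python3 th.py w2 552 -60|tail -1; python3 th.py w4 473 -40|tail -1
python3 - <<'E'
from st import *
from fitw import W
d=np.load('w5.npz');p=dict(extrinsics=d['E'],camera_matrix=d['K'])
print((proj(p,W([(-118,18,138),(-84,18,138),(-84,-18,138),(-118,-18,138),(-153,0,115)],q))*1.5625).round(1).tolist())
E
```

```text
w5 theta 0.531 handle x -25.3 v 366.0
w5 theta 0.521 handle x -24.9 v 328.0
w2 theta 0.833 handle x -37.0 v 325.0
w4 theta 0.822 handle x -36.6 v 290.0
[ 6.67681e+02  2.01889e+02 -2.69000e-01  8.34000e-01  6.18000e-01] [-1.7 -0.4 -0.6 -0.6  0.7  1.1  0.1  1.3  0.1 -0.6  0.2 -0.2 -0.  -0.3
  0.3  0.3  1.4  1.2 -2.1 -0.3]
handle [[613.4 144.3 148.6]] head [[520.8 242.4 115. ]]
[[139.7, 77.5], [280.2, 75.9], [291.7, 224.1], [162.5, 225.5], [67.4, 151.5]]
```

>>> carry_out(offset=[[-0.001, 0.006, 0], [-0.003, 0.012, 0], [-0.005, 0.017, 0], [-0.006, 0.021, 0], [-0.006, 0.024, 0], [-0.006, 0.024, 0]], turn=[0, 0, 0, 0, 0, 0], grip=[0, 0, 0, 0, 0, 0])

```text
time: 8.18
tcp_pos: [617.7, 138.0, 104.8]
tool_rot: [[0.001, 0.961, -0.275], [-0.0, -0.275, -0.961], [-1.0, 0.001, 0.0]]
ft_force: [-0.3, 0.3, -0.3]
opening: 0.2
```

```bash
python3 st.py; python3 wz.py w6
```

```text
t 8.175 tcp_m [-31.1 -74.9 104.8] F_m -0.32 0.21 -0.34
8.175 [617.72819651 137.95727254 104.81841129] [[0.001, 0.961, -0.275], [-0.0, -0.275, -0.961], [-1.0, 0.001, 0.0]] 0.1510927063575235 [-0.25  0.29 -0.34] [ 0.03  0.6   1.2  -0.    1.33  0.31]
```

View pics/w6_z.png

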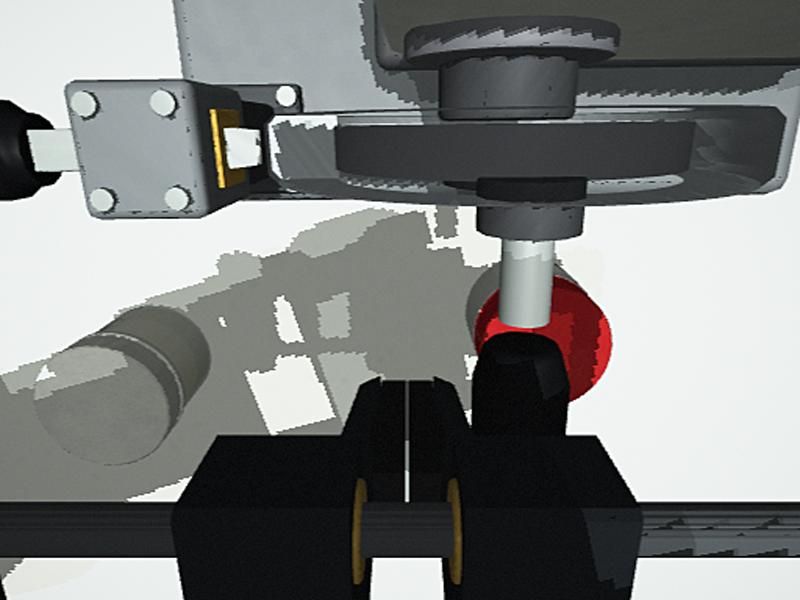

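```bash
python3 th.py w6 521 -50|tail -1;python3 th.py w6 526 -40|tail -1
cat > ov.py <<'E'
import sys
from st import *
from fitw import W
n=sys.argv[1];thv=float(sys.argv[2]);bar=float(sys.argv[3])
d=np.load(n+'.npz');p=dict(extrinsics=d['E'],camera_matrix=d['K'])
i=cv2.resize(cv2.imread(f'pics/{n}.png'),(800,600),interpolation=cv2.INTER_CUBIC)
def L(P,c,cl=True):
    u=((proj(p,W(P,q))+.5)*1.5625).astype(int); cv2.polylines(i,[u.reshape(-1,1,2)],cl,c,1)
t=np.linspace(0,6.283,60)
for yy in(-9,9): L(np.c_[70*np.cos(t),0*t+yy,115+70*np.sin(t)],(0,0,255))
hx,hz=-50*np.sin(thv),115+50*np.cos(thv)
for yy in(-44,-96): L(np.c_[hx+12*np.cos(t),0*t+yy,hz+12*np.sin(t)],(255,255,0))
for xx in(-164,-142): L(np.c_[0*t+xx+bar,15*np.cos(t),115+15*np.sin(t)],(255,0,255))
L([(-118,-18,138),(-118,18,138),(-84,18,138),(-84,-18,138)],(0,255,255))
cv2.imwrite(f'pics/{n}_o.png',i)
E
python3 ov.py w6 0.02 0.6 >/dev/null
```

```text
w6 theta 0.056 handle x -2.8 v 366.0
w6 theta 0.044 handle x -2.2 v 328.0
```

View pics/w6_o.png

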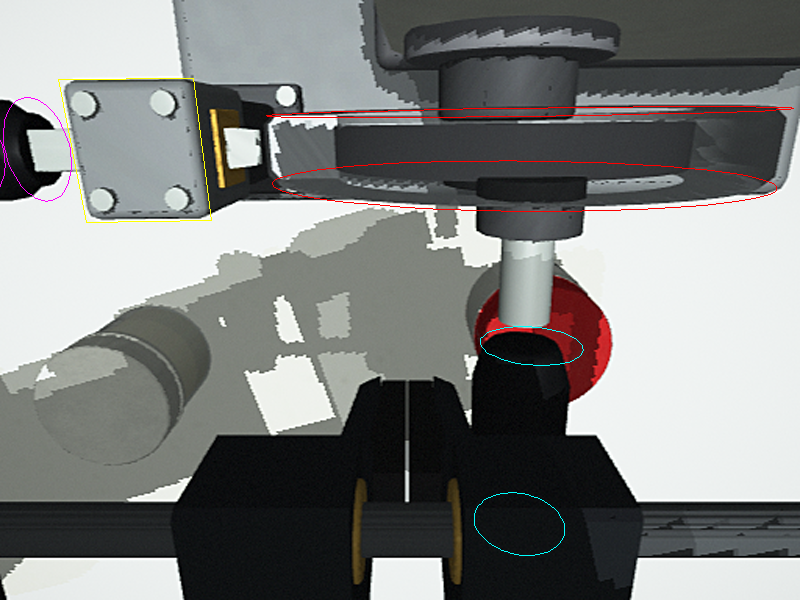

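>>> carry_out(offset=[[0, 0.001, 0], [0, 0.002, 0], [0, 0.002, 0], [0, -0.004, 0]], turn=[0, 0, 0, 0], grip=[0, 0, 0, 0])

```text
time: 8.72
tcp_pos: [613.7, 139.2, 104.8]
tool_rot: [[0.001, 0.961, -0.275], [-0.0, -0.275, -0.961], [-1.0, 0.001, -0.0]]
ft_force: [-0.3, -0.6, 0.5]
opening: 0.2
```

```bash
python3 st.py; python3 wz.py w7
```

```text
t 8.725 tcp_m [-35.4 -74.8 104.8] F_m -0.16 -0.65 0.53
8.725 [613.68072961 139.19167367 104.82170103] [[0.001, 0.961, -0.275], [-0.0, -0.275, -0.961], [-1.0, 0.001, -0.0]] 0.23245723225141354 [-0.32 -0.58  0.53] [ 0.04  0.6   1.22 -0.    1.33  0.31]
```

View pics/w7_z.png

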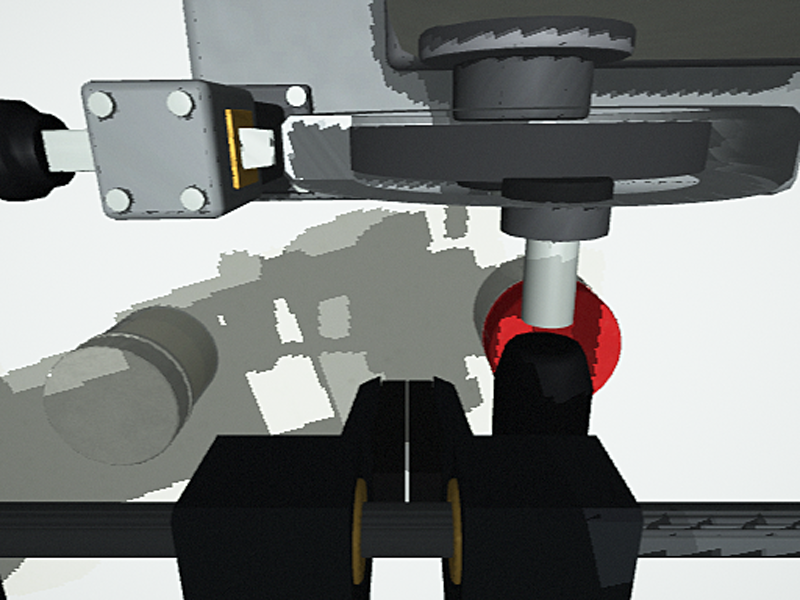

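```bash
python3 th.py w7 542.5 -50|tail -1;python3 th.py w7 550 -40|tail -1; python3 th.py w7 556 -25|tail -1;python3 th.py w6 530 -25|tail -1
```

```text
w7 theta 0.036 handle x -1.8 v 366.0
w7 theta 0.014 handle x -0.7 v 328.0
w7 theta 0.009 handle x -0.4 v 267.0
w6 theta 0.043 handle x -2.1 v 267.0
```

>>> carry_out(offset=[[0, -0.04, 0], [0, -0.085, 0], [0, -0.13, 0], [0, -0.16, -0.02], [0, -0.16, -0.05], [0.01, -0.16, -0.075], [0.037, -0.16, -0.075], [0.037, -0.16, -0.075]], turn=[0, 0, 0, 0, 0, 0, 0, 0], grip=[0, 0, 0, 0, 0, 0, 0, 0])

```text
time: 9.78
tcp_pos: [479.2, 255.4, 66.7]
tool_rot: [[-0.003, 0.962, -0.274], [-0.001, -0.274, -0.962], [-1.0, -0.003, 0.002]]
ft_force: [-0.4, 0.9, -0.1]
opening: 0.2
```

```bash
python3 st.py; python3 wz.py w8
```

```text
t 9.775 tcp_m [-195.9    1.4   66.7] F_m -0.57 0.74 -0.12
9.775 [479.19647967 255.35258182  66.69003656] [[-0.003, 0.962, -0.274], [-0.001, -0.274, -0.962], [-1.0, -0.003, 0.002]] 0.2336672128429054 [-0.36  0.86 -0.12] [ 0.27  0.51  1.52 -0.    1.11  0.55]
```

View pics/w8_z.png

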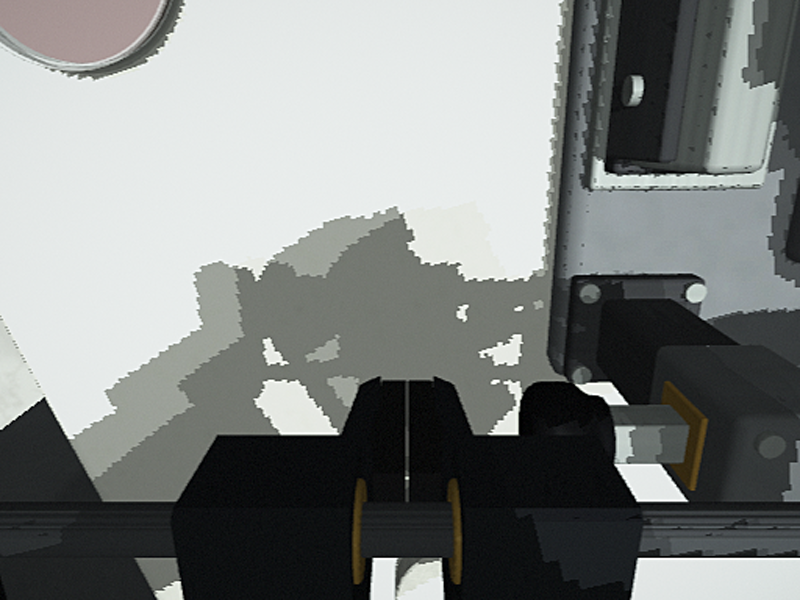

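>>> carry_out(offset=[[0, 0.008, 0.001], [0, 0.014, 0.001], [0, 0.019, 0.001], [0, 0.023, 0.001], [0, 0.027, 0.001], [0, 0.03, 0.001], [0, 0.03, 0.001]], turn=[0, 0, 0, 0, 0, 0, 0], grip=[0, 0, 0, 0, 0, 0, 0])

```text
time: 10.7
tcp_pos: [509.1, 246.1, 67.8]
tool_rot: [[0.0, 0.961, -0.275], [-0.0, -0.275, -0.961], [-1.0, 0.0, -0.0]]
ft_force: [-0.4, -0.4, 0.9]
opening: 0.2
```

```bash
python3 st.py; python3 wz.py w9
```

```text
t 10.7 tcp_m [-164.7    0.4   67.8] F_m -0.3 -0.55 0.89
10.7 [509.06206682 246.11331277  67.75789618] [[0.0, 0.961, -0.275], [-0.0, -0.275, -0.961], [-1.0, 0.0, -0.0]] 0.21510722106630525 [-0.44 -0.45  0.89] [ 0.24  0.54  1.46 -0.    1.14  0.52]
```

View pics/w9_z.png

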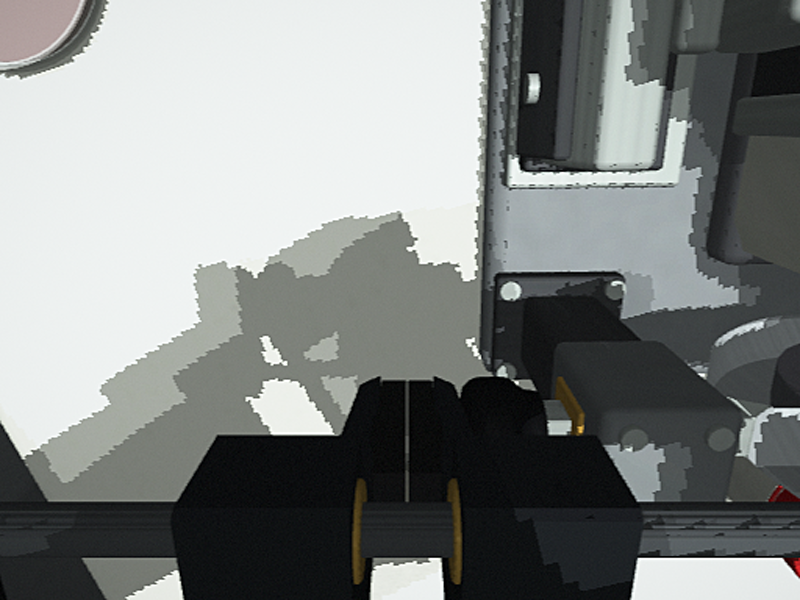

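>>> carry_out(offset=[[0, 0.003, 0], [0, 0.005, 0], [0, 0.007, 0], [0, 0.008, 0], [0, 0.009, 0], [0, 0.009, 0]], turn=[0, 0, 0, 0, 0, 0], grip=[0, 0, 0, 0, 0, 0])

```text
time: 11.5
tcp_pos: [517.0, 243.8, 67.7]
tool_rot: [[-0.001, 0.962, -0.275], [0.0, -0.275, -0.962], [-1.0, -0.001, 0.0]]
ft_force: [-4.2, 1.1, -0.5]
opening: 0.8
```

```bash
python3 st.py; python3 wz.py w10
```

```text
t 11.5 tcp_m [-156.4    0.4   67.7] F_m -4.35 -0.1 -0.51
11.5 [517.00968093 243.8407163   67.72004402] [[-0.001, 0.962, -0.275], [0.0, -0.275, -0.962], [-1.0, -0.001, 0.0]] 0.84974430880392 [-4.22  1.06 -0.51] [0.23 0.55 1.44 0.   1.16 0.51]
```

View pics/w10_z.png

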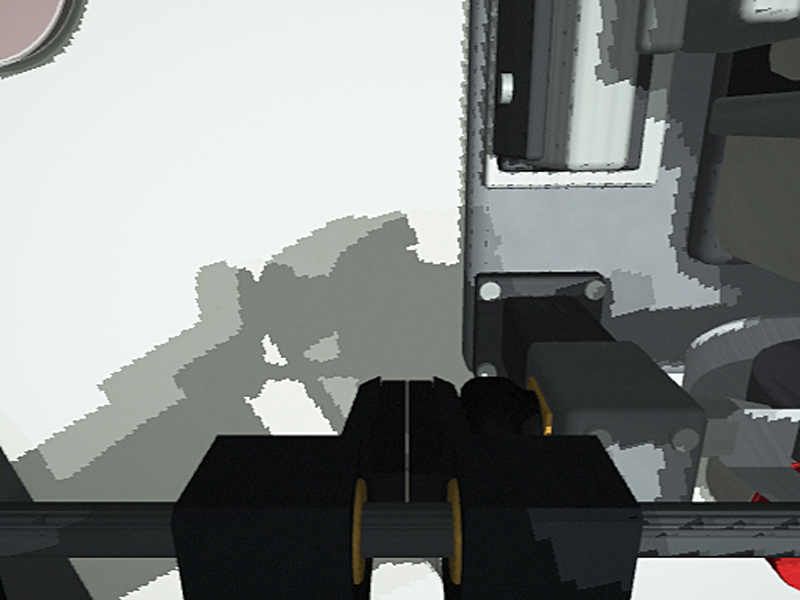

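>>> carry_out(offset=[[0, 0.001, 0], [0, 0.002, 0], [0, 0.002, 0], [0, 0.002, 0]], turn=[0, 0, 0, 0], grip=[0, 0, 0, 0])

```text
time: 12.05
tcp_pos: [517.0, 243.8, 67.6]
tool_rot: [[-0.005, 0.962, -0.274], [0.0, -0.274, -0.962], [-1.0, -0.005, 0.001]]
ft_force: [-12.1, 4.6, 3.7]
opening: 0.4
```

```bash
python3 st.py; python3 wz.py w11
```

```text
t 12.05 tcp_m [-156.4    0.3   67.6] F_m -12.9 1.2 3.74
12.05 [516.99091499 243.76746993  67.59829507] [[-0.005, 0.962, -0.274], [0.0, -0.274, -0.962], [-1.0, -0.005, 0.001]] 0.4169038852700842 [-12.12   4.59   3.74] [0.23 0.55 1.44 0.   1.16 0.51]
```

View pics/w11_z.png

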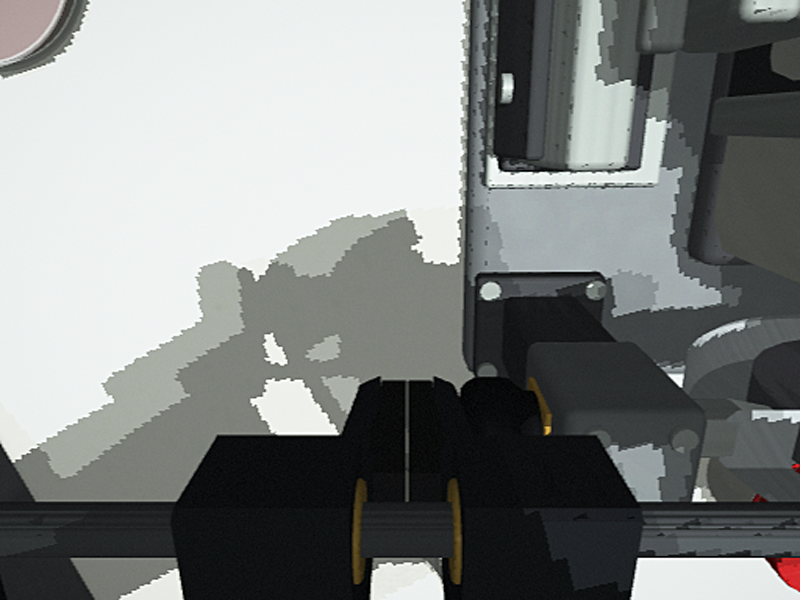

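>>> carry_out(offset=[[0, -0.02, 0], [0, -0.041, 0], [-0.015, -0.041, 0.03], [-0.037, -0.041, 0.06], [-0.037, -0.02, 0.075], [-0.037, 0.025, 0.075], [-0.037, 0.07, 0.075], [-0.037, 0.1, 0.075]], turn=[0, 0, 0, 0, 0, 0, 0, 0], grip=[0, 0, 0, 0, 0, 0, 0, 0])

```text
time: 13.1
tcp_pos: [597.4, 142.3, 105.0]
tool_rot: [[0.003, 0.961, -0.276], [-0.001, -0.276, -0.961], [-1.0, 0.003, -0.0]]
ft_force: [-0.0, 0.2, -0.4]
opening: 0.6
```

>>> carry_out(offset=[[0, 0, 0], [0, 0.01, 0]], turn=[0, 0], grip=[0, 0])

```text
time: 13.35
tcp_pos: [604.1, 141.0, 105.0]
tool_rot: [[-0.0, 0.962, -0.274], [-0.0, -0.274, -0.962], [-1.0, 0.0, 0.0]]
ft_force: [0.4, -0.2, 0.1]
opening: 0.3
```

```bash
python3 st.py; python3 wz.py w12
```

```text
t 13.35 tcp_m [-45.1 -75.6 105. ] F_m 0.46 -0.08 0.14
13.35 [604.09136033 140.96170384 105.02482801] [[-0.0, 0.962, -0.274], [-0.0, -0.274, -0.962], [-1.0, 0.0, 0.0]] 0.2823159855588037 [ 0.42 -0.2   0.14] [ 0.04  0.58  1.24 -0.    1.31  0.32]
```

View pics/w12_z.png

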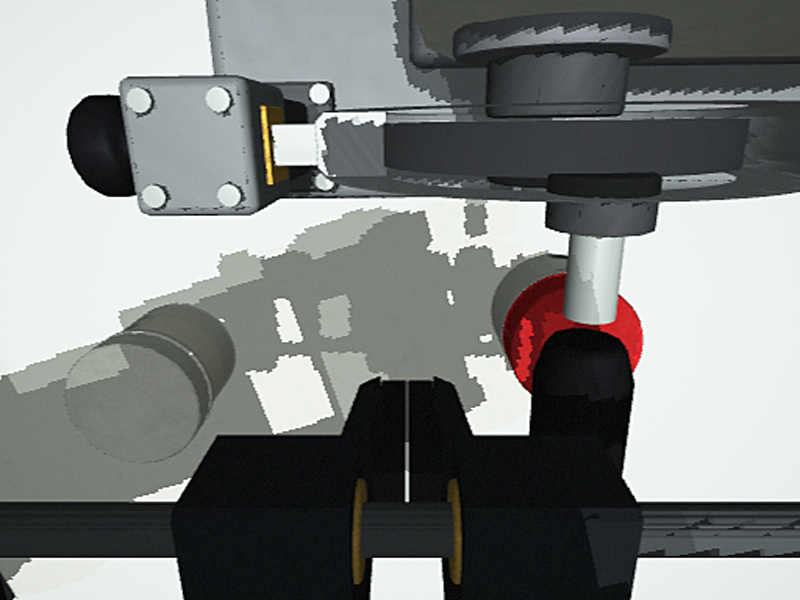

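>>> carry_out(offset=[[0, 0.008, 0], [0, 0.012, 0], [0, 0.015, 0], [0, 0.0165, 0], [0, 0.0165, 0]], turn=[0, 0, 0, 0, 0], grip=[0, 0, 0, 0, 0])

```text
time: 14.02
tcp_pos: [620.1, 136.4, 104.8]
tool_rot: [[-0.0, 0.962, -0.275], [0.0, -0.275, -0.962], [-1.0, -0.0, 0.0]]
ft_force: [-0.9, 0.4, 0.1]
opening: 0.7
```

```bash
python3 st.py
```

```text
t 14.025 tcp_m [-28.4 -75.8 104.8] F_m -0.99 0.11 0.07
```

>>> carry_out(offset=[[0, 0.001, 0], [0, 0.002, 0], [0, 0.002, 0]], turn=[0, 0, 0], grip=[0, 0, 0])

```text
time: 14.4
tcp_pos: [620.5, 136.3, 104.4]
tool_rot: [[-0.004, 0.962, -0.274], [0.001, -0.274, -0.962], [-1.0, -0.004, 0.001]]
ft_force: [-9.3, 2.0, 0.7]
opening: 0.3
```

```bash
python3 st.py;python3 wz.py w13
```

```text
t 14.4 tcp_m [-28.  -75.8 104.4] F_m -9.51 -0.52 0.71
14.4 [620.50996137 136.27508433 104.38758036] [[-0.004, 0.962, -0.274], [0.001, -0.274, -0.962], [-1.0, -0.004, 0.001]] 0.2995417151631469 [-9.3   2.03  0.71] [0.03 0.61 1.19 0.   1.34 0.31]
```

View pics/w13_z.png

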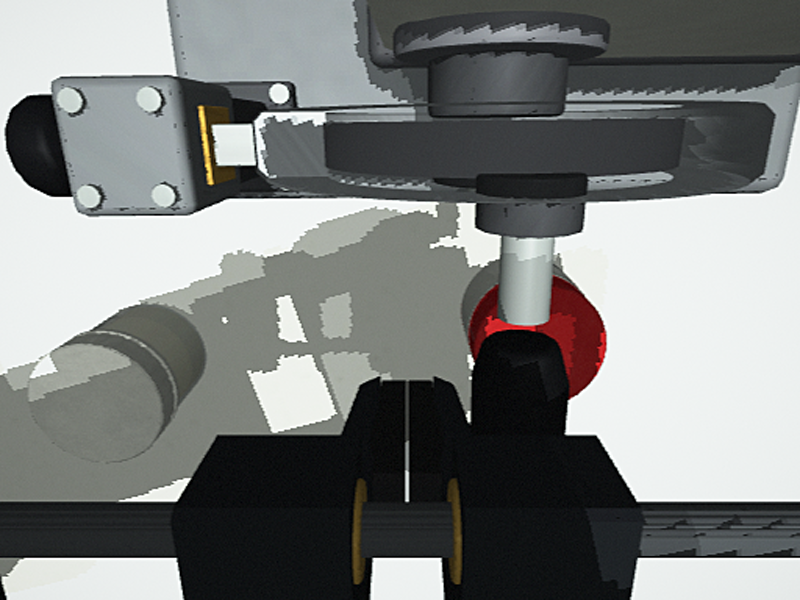

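>>> carry_out(offset=[[0, -0.02, 0], [0, -0.05, 0], [-0.03, -0.07, 0], [-0.07, -0.07, 0], [-0.11, -0.07, 0], [-0.15, -0.07, 0], [-0.15, -0.07, 0], [-0.15, -0.07, 0]], turn=[0, 0, 0, 0, 0, 0, 0, 0], grip=[0, 0, 0, 0, 0, 0, 0, 0])

```text
time: 15.45
tcp_pos: [554.8, 154.9, 254.0]
tool_rot: [[-0.001, 0.961, -0.275], [-0.0, -0.275, -0.961], [-1.0, -0.001, 0.0]]
ft_force: [0.4, 0.1, -0.8]
opening: 0.2
```

```bash
python3 st.py;python3 wz.py w14; python3 ov.py w14 0 24 >/dev/null
```

```text
t 15.45 tcp_m [-96.3 -75.3 254. ] F_m 0.4 0.19 -0.79
15.45 [554.78196333 154.88476442 253.98853359] [[-0.001, 0.961, -0.275], [-0.0, -0.275, -0.961], [-1.0, -0.001, 0.0]] 0.2040933417682055 [ 0.44  0.08 -0.79] [ 0.07  0.4   1.12 -0.    1.62  0.35]
```

View pics/w14_o.png

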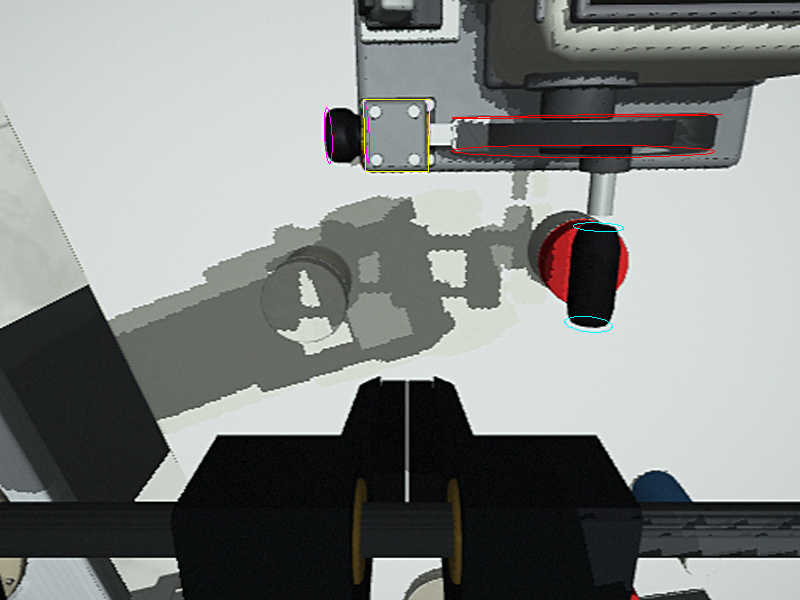

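The picture shows the bar home: the push head at about (343,135) is against the guide block. The handle at about (592,275) matches the overlay for angle 0, the jar and cup are undisturbed, and the arm is clear.

```bash
python3 -c "
from plant import ctrl
print(ctrl.job_done())"
```

```text
the job is handed in; nothing more can be done
None
```

The handwheel is locked and I handed the job in at about 15.5 s; no verdict was reported.

**What I did**
- With shut fingers, I pushed the crank handle from about 0.83 rad to upright. The last pictures before locking gave about 0.01–0.04 rad.
- I pushed the lock bar in with the backs of the fingers. It stopped hard: pressing up to about 13 N moved it no further, and the TCP position implies about 25 mm of travel against the nominal 24 mm.
- I pushed the handle again with 9.5 N and it moved only about 0.4 mm, so the wheel holds. I then backed the arm clear.

**Last checks**
- The final picture shows the push head against the guide block, the nose in the slot, and the handle matching the model overlay for 0 rad.
- The jar and the cup look undisturbed. I did not check the other bystanders one by one, but the fingers went nowhere near them.
- The force reading after backing off was under 1 N.

**What disagreed**
- **Finger length:** the real fingertips seem to end about 30 mm behind the stated TCP. The wrist picture and the contact forces both point to this.
- **First push:** because of that, my first push at z 140 passed over the handle without touching it.
- **Second push:** the next one pressed on the handle's top edge (13 N sideways, 14 N upward) and did not turn the wheel. I went lower and it worked.
- **Grasp distance:** if the stated grasp point was used for the 15 mm rule, that first pass came to about 13 mm from the handle centre. Nothing stopped or was reported.

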